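Tuck an instrument's cover under the lapping rear lid and hold it pressed flat

TASK

Take the aluminium cover by its handle, lift it up and off the twin hook of the tool panel, and close the open front half of the instrument with it: tuck the cover's far edge in under the front edge of the blue hinged rear lid until it stops, without lifting that lid, then press the cover down flat on its seat against the springy copper contact strip. Finish while still holding it pressed flat, so that a colleague can drive the screws, and leave the other things on the bench alone.

Things in the scene. Friction and masses are not known exactly. Their poses are not given: they have to be found in the camera images.
- cover_handle (a point): Centre of the bar of the black bow handle on the loose aluminium cover, 47 mm above the plate's top face, over its centre. x: toward the far edge, the one that is tucked in; y: along the bar; z: up out of the plate. Bar 12 mm wide (x), 14 high (z), 100 long, flat-sided; below it 40 mm clear to the plate, 84 mm between the feet. Grasp it from above, midway between the hook prongs.
- cover: The cover: aluminium plate 120 x 120 mm, 4 mm thick, with its handle about 0.22 kg. Origin at the centre of the plate's underside, 51 mm below the handle point; same axes. Its far edge lies at x = +60 mm.
- tool_panel: Grey perforated tool panel, fixed, 130 mm wide, 192 high. Origin on the bench under the hanging cover; x points back to its upright sheet (at 100 mm). A twin hook, two 8 mm prongs at y = +-30 mm (52 mm clear between), runs from the sheet toward -x, 140 mm above the bench. The bar lies across both near x = 0, underside at 144 mm; the plate hangs level below the prongs.
- hook_tips (a point): Middle between the two upturned prong tips (red balls), x = -21 mm from the panel's origin, 149 mm above the bench; axes as the panel. The tips' tops are at 154 mm: raise the bar 10 mm or more to pass them, but under 31 mm, or the plate meets the prongs from below. The cover is clear of the tips when it has come 85 mm toward -x.
- chassis: Grey instrument housing, fixed, 138 mm wide, 60 high. Origin on the bench under the middle of the cover's place; x runs from the aluminium front panel (face at -67 mm; knob and connectors reach -78) to the back (+131), z up. Its front half is open on top; parts inside end 43 mm above the bench or lower; the rear half is under the blue lid.
- seat (a point): Middle of the cover's seat, 50 mm above the bench; axes as the chassis. The cover's underside centre comes here, axes alike (handle point 51 mm above). Ledges run along the sides, the front and under the lid (x = 33 to 63 mm). Side walls stand 6 mm above the seat, 128 mm apart (4 mm play each side). A fixed stop at x = 60 mm meets the cover's far edge when it is fully home.
- lap_edge (a point): Front edge of the shut rear lid at mid-width, 34 mm behind (x) the seat's middle; underside 8 mm above the seat, bent up about 2 mm more at the very front. At home the cover reaches 26 mm in under it.
- rear_lid (a joint): Angle of the blue rear lid, rad: 0 shut (at the start; only its 0.12 kg weight holds it), growing as its front edge lifts (1 mm for 0.01 rad). Hinge across the back of the housing.
- contact_strip (a joint): Press-in depth of the sprung copper strip, m: 0 up (top 6 mm above the seat), 0.006 fully down, level with the seat. 100 mm long, across the front of the opening at x = -53 mm from the seat's middle. 2 N at the start, 5.9 N fully down: the cover's weight does not press it in, so an unpressed cover stands about 3 degrees front-up. Pressing at the handle takes about 10 N.
- oscilloscope: Black tablet oscilloscope, fixed, 337 mm high: it stands in the way between the tool panel and the housing, so carry the cover round in front of it (robot side). Origin on the bench under its middle; screen toward its -x, face 24 mm in front of the origin, knobs and sockets to 56 mm, 396 mm wide along y; low feet (16 mm) reach 85 mm in front.
- screwdriver_blue: Bystander, to be left alone: blue-handled screwdriver 141 mm long, lying loose on the bench; origin at the middle of its underside.
- tape_electrical: Bystander, to be left alone: roll of black tape, 57 mm across, 19 mm high loose on the bench; origin at the middle of its underside.
- battery_9v: Bystander, to be left alone: block battery 26 x 51 x 18 mm, lying loose on the bench; origin at the middle of its underside.
- multimeter: Bystander, to be left alone: yellow hand multimeter 140 x 66 x 41 mm, lying loose on the bench; origin at the middle of its underside.
- solder_reel: Bystander, to be left alone: reel of solder wire, 55 mm across, 36 mm high loose on the bench; origin at the middle of its underside.

How it is judged:
On the way, in this order (a step that is already met when the one before it is completed fails the run):
1. the cover is off the hook: clear of the tool panel, in the air (contact force between cover and tool_panel below 0.05 N and horizontal distance between cover_handle and hook_tips above 0.06 m and height (world z) of cover_handle above 0.12 m), for 0.2 s.
2. the far edge is tucked in under the lid, at least 10 mm, with the lid still down (x of cover in the frame of seat between -0.02 and 0.012 m and y of cover in the frame of seat between -0.008 and 0.008 m and z of cover in the frame of seat below 0.012 m and value of joint rear_lid below 0.03 rad), for 0.2 s.
At the end, for the whole second after the job is handed in: fingers still press the cover (3 N or more): home under the lid within 5 mm along and 7 mm across, square within 0.06 rad, flat on its seat (2 mm, 0.02 rad), contact strip in by over 4.5 mm, rear lid shut (under 0.03 rad), cover at rest (x of cover in the frame of seat between -0.005 and 0.005 m and y of cover in the frame of seat between -0.007 and 0.007 m and z of cover in the frame of seat below 0.002 m and angle between the z axis of cover and the z axis of chassis, either way round below 0.02 rad and angle between the x axis of cover and the x axis of chassis, either way round below 0.06 rad and value of joint contact_strip above 0.0045 m and value of joint rear_lid below 0.03 rad and contact force between the fingers and cover above 3 N and linear speed of cover below 0.02 m/s); the arm keeps its last pose, push and grip.
It fails at once if the rear lid is lifted (its front edge by more than about 4 mm) (value of joint rear_lid above 0.04 rad).
It fails at once if another thing on the bench is moved by more than 30 mm (distance of any of screwdriver_blue, tape_electrical, battery_9v, multimeter, solder_reel from where it was at the start of the episode above 0.03 m).
It also fails if it takes over 54 s, if anything falls off the work surface, if the arm or the gripper's body presses on something with over 40 N, if the wrist force passes 120 N, or if a joint passes its speed limit or range.

ROBOT

A 6-joint arm with a two-finger parallel gripper is mounted at the origin on a cart in front of the work surface, level with it; the furniture and walls round the work are solid. World frame = base frame: x ahead of the robot, y to its left, z up, the work surface at z = 0. Lengths are in m, angles in rad, forces in N, time in s.
With the tool pointing down it reaches from about 0.25 to 0.725 m from the base axis. Payload 4 kg.
Tool frame: the origin (TCP) lies midway between the tips of the shut fingers; the grasp point (between the pads) lies bot.tcp_to_grasp behind it (bot.tcp_to_grasp is the distance from the TCP to the grasp point, in m); z points along the fingers, y is the line along which they close (so a half turn about z gives the same grasp; the last joint's range is limited). The gripper opens to 85 mm and grips with 20 to 120 N. Pads are 22 mm wide; open, the fingers measure 114 mm over their backs; the gripper's body (76 mm by 85 mm) begins 54 mm behind the grasp point. The pads swing forward as they close: fully open they stand 13 mm farther back than shut.
Start: joints at [1.262, 0.241, 0.005, 1.335, 0, 1.571], TCP at [0.152, 0.476, 0.231] pointing down, gripper open.
Joint ranges: [-2.72, 2.72], [-1.05, 1.87], [-1.09, 1.28], [-1.99, 2.15], [-1.42, 1.44], [-3.14, 3.14]. Speed limits (rad/s): [2.79, 2.79, 3.14, 3.14, 3.14, 3.14].

INTERFACE

Orientations are given as a unit quaternion [x, y, z, w].
In Python, from workcell import readout, camera, bot gives the robot as it stands. The module is installed in compiled form; this text tells all that it offers.
- The arm moves only by the tool jog_arm, never from a script. Its argument "motion" is a list of rows, each an object of numbers: "x", "y", "z": the shift along the tool's x, y, z in mm; "spin": the turn about the tool's z in degrees; "fingers": the closure, from -1 (fully open) to 1 (shut). A call has 1 to 8 rows; each row is the pose to reach, as a shift and turn from the pose commanded when the call began, along the tool's axes at that moment; what a row does not reach only later rows make up. A row lasts 1/8 s, in which the tool goes at most 62.5 mm and 10.7 degrees, less where a joint would pass 70% of its speed; a pose out of reach is approached as far as the arm can. A call with a gripper value outside its range is refused whole. The fingers move at their own pace and stop on an object; the grip force is fixed at half the most. Time passes only in rows, so rows that repeat a pose let the fingers close. It gives the time, the measured TCP pose, the force, the opening and the grip force at its end, in the units of the state.
- readout.get_obs(): the state, without advancing time (a new reading comes with each control period).
- camera(name): name is "side" or "top" or "wrist"; returns a dict with "pixels" (384x512x3 uint8, red, green, blue), "K" (3x3 intrinsics, pixels), "rvec" (rotation vector, rad) and "tvec" (3), from world to camera coordinates, as OpenCV has them. Camera axes: x right, y down, z forward; pixel columns grow to the right and rows downward; lengths in m; the calibration is good to about 2 mm. A picture is of the moment at which its call begins. There is no depth.
- bot.job_done(): hands the job in; it is judged then, once.
The state is a dict: "clock": time; "joint_pos": joint angles; "joint_vel": joint speeds; "tau": joint torques, N m; "eef_pos": TCP position; "tool_rot": TCP orientation; "ft_force": force on the tool from outside, world axes, zero at the start; "ft_torque": the same for the moment, N m; "grip_width": finger opening in m; "grasp_force": force on a finger pad.
Only numpy, scipy, OpenCV 4.12 (cv2) and the standard library are available. Lean on these libraries where they do the work, as an engineer would, in place of code of your own. Each camera call takes 0.05 s, during which the arm holds its last target. There are 200 camera calls.

## Working session

There is one attempt and no reset: what is moved stays moved. The work goes in short steps, Python scripts to look and compute and a tool call to move; the robot and the scene stay as the last step left them, time stands still between calls to the robot, and variables do not carry over. Pictures are saved under pics/ and viewed, at most 10 in all, crops included, and the job is handed in when it is done.

Besides the shell and the picture viewer there is one more tool, called after "Call:" by a JSON object that holds its "api" and its "payload", one argument or row to a line. jog_arm: Moves the arm, as the interface text tells. Its arguments: {"type":"object","properties":{"motion":{"type":"array"}},"required":["motion"]}

```bash
mkdir -p pics; cat > h.py <<'E'
import numpy as np, cv2, pickle
from workcell import readout, camera, bot
def snap(n,f):
    c=camera(n); cv2.imwrite(f'pics/{f}.png',c['pixels'][:,:,::-1]); pickle.dump(c,open(f'pics/{f}.pkl','wb')); return c
def load(f): return pickle.load(open(f'pics/{f}.pkl','rb'))
def ray(c,u,v):
    R=cv2.Rodrigues(np.array(c['rvec'],float))[0]; t=np.array(c['tvec'],float).ravel()
    return -R.T@t, R.T@np.linalg.inv(c['K'])@np.array([u,v,1.])
def onz(c,u,v,z):
    o,d=ray(c,u,v); return o+d*(z-o[2])/d[2]
def proj(c,P):
    return cv2.projectPoints(np.array(P,float).reshape(-1,3),np.array(c['rvec'],float),np.array(c['tvec'],float),c['K'],None)[0].reshape(-1,2)
E
python3 - <<'E'
from h import *
o=readout.get_obs(); print({k:np.round(v,3) for k,v in o.items()}, bot.tcp_to_grasp)
ims=[]
for n in('side','top'):
    c=snap(n,n+'0'); print(n,ray(c,256,192)); 
    cv2.imwrite(f'pics/{n}0b.png',cv2.resize(c['pixels'][:,:,::-1],(800,600),interpolation=cv2.INTER_CUBIC))
E
```

```text
{'clock': np.float64(0.0), 'joint_pos': array([1.262, 0.241, 0.004, 1.335, 0.   , 1.571]), 'joint_vel': array([-0.   , -0.   , -0.   ,  0.001, -0.   ,  0.001]), 'tau': array([ 0.0000e+00, -3.7232e+01,  2.5240e+01,  1.7000e-02,  0.0000e+00,
        0.0000e+00]), 'eef_pos': array([0.152, 0.476, 0.23 ]), 'tool_rot': array([ 0.154,  0.988, -0.001, -0.   ]), 'ft_force': array([0.276, 0.568, 0.508]), 'ft_torque': array([0.017, 0.05 , 0.029]), 'grasp_force': np.float64(0.0), 'grip_width': np.float64(0.086)} 0.0187
side (array([0.55253943, 1.1152451 , 0.9420009 ]), array([ 0.01355429, -0.80125881, -0.59830739]))
top (array([ 0.29305957, -0.0015497 ,  1.37895504]), array([ 0.20361072, -0.05111488, -0.97801928]))
```

View pics/side0b.png

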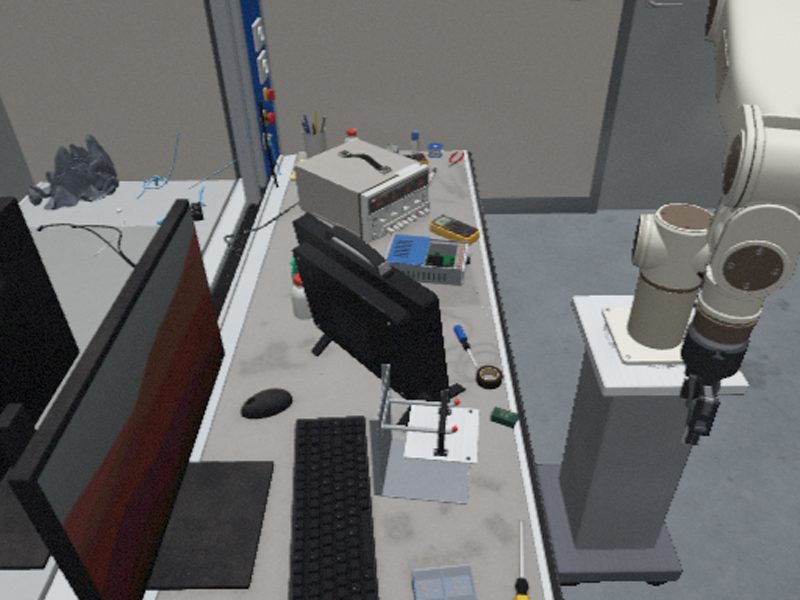

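View pics/top0b.png

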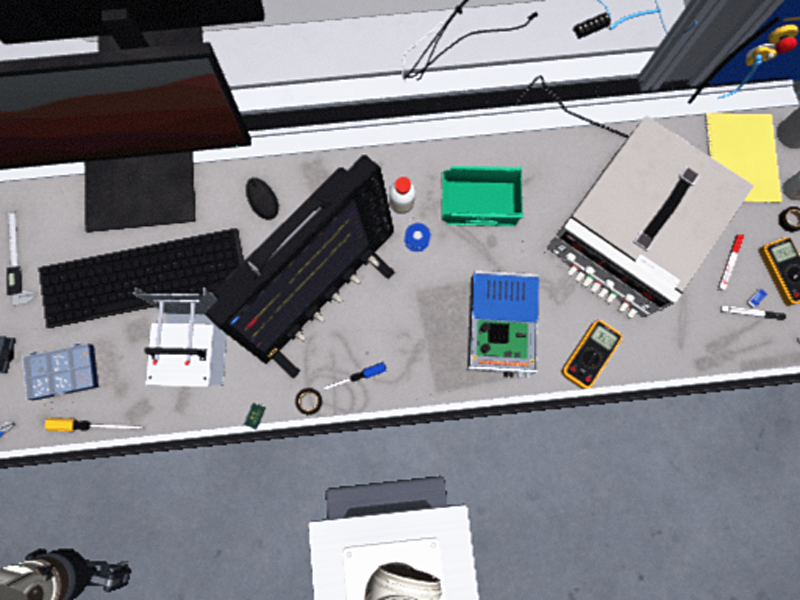

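The side view shows the cover hanging on the panel (about 440,430) with the scope beyond it. In the top view the cover is near (180,350), the chassis near (505,320), and the scope stands between them with its front foot at (290,367). Next I'll view enlarged crops.

```bash
python3 - <<'E'
from h import *
a=load('top0')['pixels'][:,:,::-1]; s=load('side0')['pixels'][:,:,::-1]
p=lambda im,x,y,w,h,W,H:cv2.resize(im[y:y+h,x:x+w],(W,H),interpolation=cv2.INTER_CUBIC)
cv2.imwrite('pics/cropA.png',np.hstack([p(a,80,175,70,85,400,486),p(a,290,168,70,85,400,486)]))
cv2.imwrite('pics/cropS.png',np.hstack([p(s,235,225,80,100,400,500),p(s,240,140,80,100,400,500)]))
E
```

```text
(no output)
```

View pics/cropA.png

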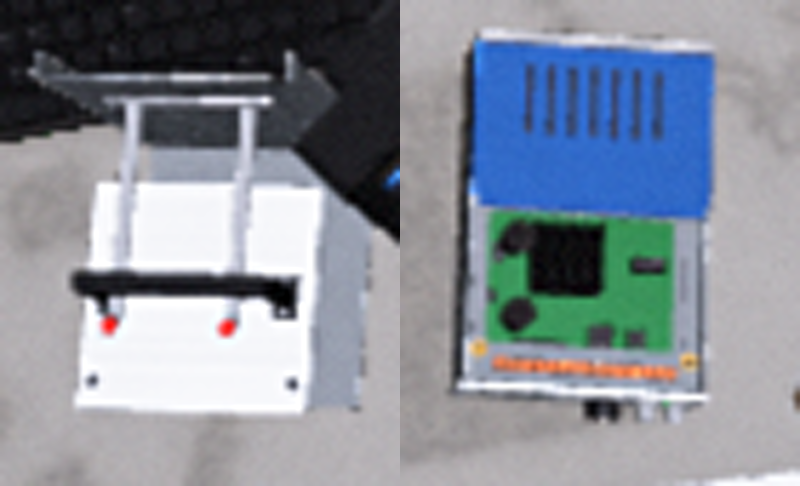

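View pics/cropS.png

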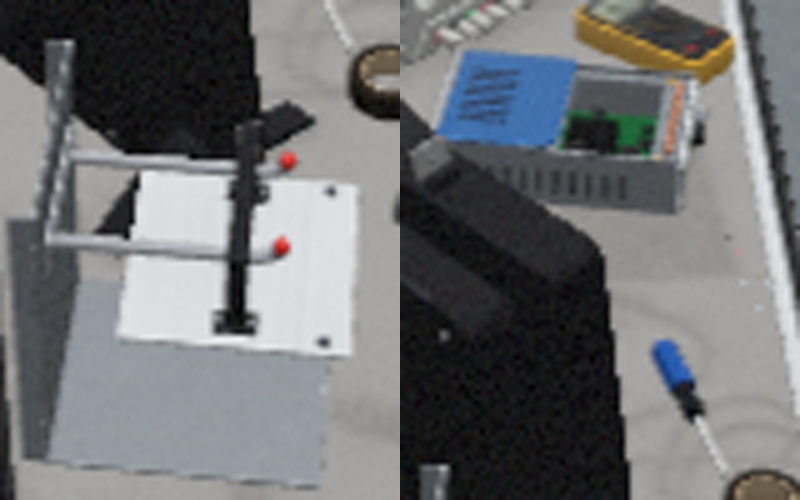

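```bash
cat > fit.py <<'E'
from h import *
from scipy.optimize import least_squares
T,S=load('top0'),load('side0')
k=400/70
tl=lambda x,y:(80+x/k-.4,175+y/k-.4); tr=lambda x,y:(290+x/k-.4,168+y/k-.4)
sl=lambda x,y:(235+x/5-.4,225+y/5-.4); sr=lambda x,y:(240+x/5-.4,140+y/5-.4)
def fit(obs,p0):
    def f(p):
        c,s=np.cos(p[2]),np.sin(p[2]); r=[]
        for cam,P,uv in obs:
            w=[p[0]+c*P[0]-s*P[1],p[1]+s*P[0]+c*P[1],P[2]]
            r+=list(proj(cam,w)[0]-uv)
        return np.array(r)
    q=least_squares(f,p0,loss='soft_l1'); print(np.round(q.x,4)); print(np.round(f(q.x).reshape(-1,2),1).tolist()); return q.x
pt=.104
panel=[(T,(-.021,.03,.149),tl(110,325)),(T,(-.021,-.03,.149),tl(227,327)),(S,(-.021,.03,.149),sl(281,246)),(S,(-.021,-.03,.149),sl(288,160))]
cov=[(T,(.06,.06,pt),tl(97,183)),(T,(.06,-.06,pt),tl(322,188)),(T,(-.06,.06,pt),tl(76,405)),(T,(-.06,-.06,pt),tl(308,412)),
 (S,(.06,.06,pt),sl(118,338)),(S,(.06,-.06,pt),sl(140,172)),(S,(-.06,.06,pt),sl(352,352)),(S,(-.06,-.06,pt),sl(358,184))]
h=.06
ch=[(T,(.034,.067,h),tr(72,205)),(T,(.034,-.067,h),tr(308,217)),(T,(.131,.067,h),tr(76,40)),(T,(.131,-.067,h),tr(312,55)),
 (T,(-.067,.069,h),tr(57,388)),(T,(-.067,-.069,h),tr(307,402)),
 (S,(.034,.067,h),sr(153,148)),(S,(.034,-.067,h),sr(177,62)),(S,(.131,.067,h),sr(40,137)),(S,(.131,-.067,h),sr(63,50)),(S,(-.067,.069,h),sr(278,185)),(S,(-.067,-.069,h),sr(298,75))]
fit(panel,[.45,.37,0]); fit(cov,[.45,.37,0]); fit(ch,[.45,-.15,0])
for cam in (T,S): fit([o for o in ch if o[0] is cam],[.45,-.15,0]);fit([o for o in cov if o[0] is cam],[.45,.37,0])
# scope foot, bystanders
f=800/512
for n,u,v in(('foot',290,367),('tape',308,401),('batt',256,415),('sd',326,388),('sdh',380,368),('panelfrontright',228,382),('plateBL',147,386)):print(n,np.round(onz(T,u/f,v/f,.01),3))
E
python3 fit.py
```

```text
[ 0.4977  0.3696 -0.1243]
[[0.0, -0.1], [0.2, -0.1], [0.1, 0.1], [0.1, 0.2]]
[ 0.4978  0.3688 -0.1151]
[[-0.1, -0.1], [-0.2, -0.6], [0.3, 0.5], [-0.2, -0.3], [-0.1, -0.2], [0.4, -0.9], [0.1, 0.8], [-0.1, -0.1]]
[ 0.4712 -0.2698 -0.176 ]
[[-0.8, -0.3], [0.1, 0.6], [-0.2, -0.9], [0.1, -0.7], [-0.2, -0.6], [0.2, 0.1], [0.5, 0.3], [0.6, -0.3], [-1.5, 0.4], [0.3, 0.2], [1.5, -4.5], [0.9, -1.2]]
[ 0.4702 -0.2701 -0.1719]
[[-0.7, 0.1], [0.2, 0.8], [-0.2, -0.6], [0.1, -0.5], [0.0, -0.2], [0.5, 0.3]]
[ 0.4975  0.3686 -0.1252]
[[0.2, -0.2], [0.1, -0.3], [0.1, 0.4], [-0.4, 0.0]]
[ 0.4739 -0.2665 -0.2007]
[[-0.6, 0.7], [0.4, 0.1], [-2.5, 0.4], [0.1, 0.3], [0.4, -3.8], [0.7, -0.5]]
[ 0.4981  0.3691 -0.1046]
[[0.0, 0.1], [0.1, -0.7], [0.3, 0.7], [-0.4, -0.2]]
foot [0.461 0.169 0.01 ]
tape [0.387 0.138 0.01 ]
batt [0.37  0.246 0.01 ]
sd [0.41  0.099 0.01 ]
sdh [ 0.439 -0.016  0.01 ]
panelfrontright [0.443 0.299 0.01 ]
plateBL [0.453 0.465 0.01 ]
```

```bash
cat >> h.py <<'E'
from scipy.spatial.transform import Rotation as Ro
def go(x,y,z,yaw):
    "shift (mm) and spin (deg) to bring TCP to x,y,z with tool y at world azimuth yaw (deg)"
    o=readout.get_obs(); R=Ro.from_quat(o['tool_rot']).as_matrix()
    d=R.T@(np.array([x,y,z])-o['eef_pos'])*1000
    az=np.degrees(np.arctan2(R[1,1],R[0,1])); s=(az-yaw+180)%360-180
    print('shift',np.round(d,1),'spin',round(s,2),'tcp',np.round(o['eef_pos'],4),'az',round(az,2),'F',np.round(o['ft_force'],1),'w',np.round(o['grip_width'],4),'gf',np.round(o['grasp_force'],1),'t',o['clock'])
E
python3 - <<'E'
from h import *
go(.498,.369,.215,-6.9)
T=load('top0');f=800/512
for n,u,v,z in(('topleft',207,318,.337),('top left back',240,265,.337),('topright',390,235,.337),('footR',390,275,.01),('botleft front',270,360,.02),('knob',300,337,.05)):print(n,np.round(onz(T,u/f,v/f,z),3))
E
```

```text
shift [-362.3    3.5   15.5] spin 79.21 tcp [0.1518 0.4758 0.2305] az 72.31 F [-0.6  0.2 -0.5] w 0.0856 gf 0.0 t 0.1
topleft [0.513 0.255 0.337]
top left back [0.595 0.197 0.337]
topright [ 0.62  -0.052  0.337]
footR [ 0.635 -0.058  0.01 ]
botleft front [0.478 0.208 0.02 ]
knob [0.515 0.139 0.05 ]
```

Call:
{"api": "jog_arm", "payload": {
  "motion": [
    {"x":-45,"y":0,"z":0,"spin":10,"fingers":-1},
    {"x":-90,"y":0,"z":0,"spin":20,"fingers":-1},
    {"x":-135,"y":0,"z":0,"spin":30,"fingers":-1},
    {"x":-180,"y":0,"z":0,"spin":40,"fingers":-1},
    {"x":-225,"y":1,"z":0,"spin":50,"fingers":-1},
    {"x":-270,"y":2,"z":0,"spin":60,"fingers":-1},
    {"x":-315,"y":3,"z":0,"spin":70,"fingers":-1},
    {"x":-350,"y":3,"z":0,"spin":79,"fingers":-1}
  ]
}}

```text
clock: 1.1
eef_pos: [0.4878, 0.3718, 0.2305]
tool_rot: [0.749, 0.662, -0.001, -0.0]
ft_force: [-0.3, 0.7, 0.3]
grip_width: 0.0854
grasp_force: 0.0
```

```bash
python3 - <<'E'
from h import *
c=snap('wrist','w1')
cv2.imwrite('pics/w1b.png',cv2.resize(c['pixels'][:,:,::-1],(800,600)))
go(.498,.369,.132,-6.9)
for P in([.498,.369,.158],): print(proj(c,P)*800/512)
E
```

```text
shift [-0.1  6.4 97.9] spin -0.56 tcp [0.4915 0.3701 0.2299] az -7.46 F [ 2.1  0.6 -0.2] w 0.0851 gf 0.0 t 1.15
[[410.40908597 332.97774909]]
```

View pics/w1b.png

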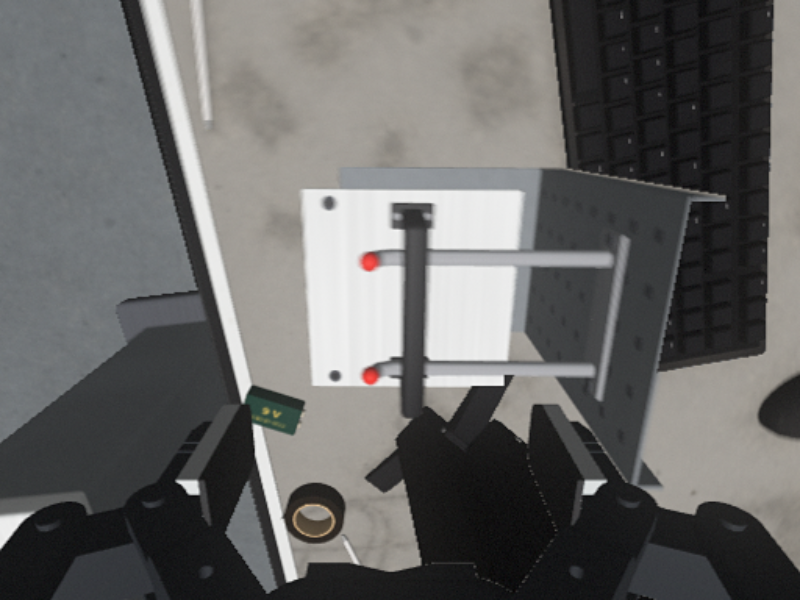

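The wrist view shows the bar from (413,215) to (412,415), and the red tips at (369,261) and (371,376). I'll refine the panel pose from this.

```bash
python3 - <<'E'
from h import *
c=load('w1');f=512/800
for u,v,z in((369,261,.149),(371,376,.149),(415,208,.158),(411,415,.158),(303,190,.104),(313,386,.104),(523,191,.104),(504,386,.104)): print(u,v,np.round(onz(c,u*f,v*f,z),4))
go(.498,.369,.132,-6.9)
E
```

```text
369 261 [0.4825 0.4042 0.149 ]
371 376 [0.4752 0.344  0.149 ]
415 208 [0.5064 0.4274 0.158 ]
411 415 [0.4934 0.3242 0.158 ]
303 190 [0.4489 0.4368 0.104 ]
313 386 [0.4336 0.3186 0.104 ]
523 191 [0.567  0.4218 0.104 ]
504 386 [0.5515 0.3043 0.104 ]
shift [-0.1  6.4 97.9] spin -0.56 tcp [0.4915 0.3701 0.2299] az -7.46 F [ 2.1  0.6 -0.2] w 0.0851 gf 0.0 t 1.15
```

Call:
{"api": "jog_arm", "payload": {
  "motion": [
    {"x":2,"y":7,"z":30,"spin":-0.4,"fingers":-1},
    {"x":2,"y":7,"z":65,"spin":-0.4,"fingers":-1},
    {"x":2,"y":7,"z":90,"spin":-0.4,"fingers":-1},
    {"x":2,"y":7,"z":98,"spin":-0.4,"fingers":-1},
    {"x":2,"y":7,"z":98,"spin":-0.4,"fingers":-0.3},
    {"x":2,"y":7,"z":98,"spin":-0.4,"fingers":0.3},
    {"x":2,"y":7,"z":98,"spin":-0.4,"fingers":1},
    {"x":2,"y":7,"z":98,"spin":-0.4,"fingers":1}
  ]
}}

```text
clock: 2.15
eef_pos: [0.4947, 0.3744, 0.1345]
tool_rot: [0.745, 0.667, 0.002, 0.001]
ft_force: [3.3, -0.3, 1.4]
grip_width: 0.0127
grasp_force: 1.9
```

Call:
{"api": "jog_arm", "payload": {
  "motion": [
    {"fingers":1},
    {"fingers":1},
    {"fingers":1},
    {"fingers":1}
  ]
}}

```text
validation failed for argument at $.mo...
```

Call:
{"api": "jog_arm", "payload": {
  "motion": [
    {"x":0,"y":0,"z":0,"spin":0,"fingers":1},
    {"x":0,"y":0,"z":0,"spin":0,"fingers":1},
    {"x":0,"y":0,"z":0,"spin":0,"fingers":1}
  ]
}}

```text
clock: 2.52
eef_pos: [0.4945, 0.3745, 0.1346]
tool_rot: [0.745, 0.667, 0.001, 0.0]
ft_force: [0.8, -0.0, 5.2]
grip_width: 0.0109
grasp_force: 61.0
```

```bash
python3 - <<'E'
from h import *
go(.499,.371,.132,-7.1)
E
```

```text
shift [-2.9  4.9  2.6] spin 0.79 tcp [0.4945 0.3745 0.1346] az -6.31 F [ 0.8 -0.   5.2] w 0.0109 gf 61.0 t 2.525
```

Call:
{"api": "jog_arm", "payload": {
  "motion": [
    {"x":0,"y":0,"z":-8,"spin":0,"fingers":1},
    {"x":0,"y":0,"z":-15,"spin":0,"fingers":1},
    {"x":0,"y":0,"z":-20,"spin":0,"fingers":1},
    {"x":0,"y":0,"z":-20,"spin":0,"fingers":1}
  ]
}}

```text
clock: 3.02
eef_pos: [0.4936, 0.3742, 0.1536]
tool_rot: [0.745, 0.667, 0.0, -0.0]
ft_force: [0.8, 0.3, -2.7]
grip_width: 0.0109
grasp_force: 60.0
```

Call:
{"api": "jog_arm", "payload": {
  "motion": [
    {"x":0,"y":-10,"z":0,"spin":0,"fingers":1},
    {"x":0,"y":-25,"z":0,"spin":0,"fingers":1},
    {"x":0,"y":-45,"z":0,"spin":0,"fingers":1},
    {"x":0,"y":-65,"z":0,"spin":0,"fingers":1},
    {"x":0,"y":-85,"z":0,"spin":0,"fingers":1},
    {"x":0,"y":-105,"z":0,"spin":0,"fingers":1},
    {"x":0,"y":-115,"z":0,"spin":0,"fingers":1},
    {"x":0,"y":-115,"z":0,"spin":0,"fingers":1}
  ]
}}

```text
clock: 4.03
eef_pos: [0.3785, 0.3868, 0.1535]
tool_rot: [0.744, 0.668, 0.0, 0.0]
ft_force: [0.2, 0.3, -2.6]
grip_width: 0.0111
grasp_force: 60.0
```

```bash
python3 - <<'E'
from h import *
c=snap('wrist','w2')
cv2.imwrite('pics/w2b.png',cv2.resize(c['pixels'][:,:,::-1],(800,600)))
go(.36,-.1,.18,-10)
E
```

```text
shift [-486.    34.   -26.6] spin 3.74 tcp [0.3792 0.3868 0.1535] az -6.26 F [-0.1  0.  -2.6] w 0.0111 gf 60.0 t 4.075
```

View pics/w2b.png

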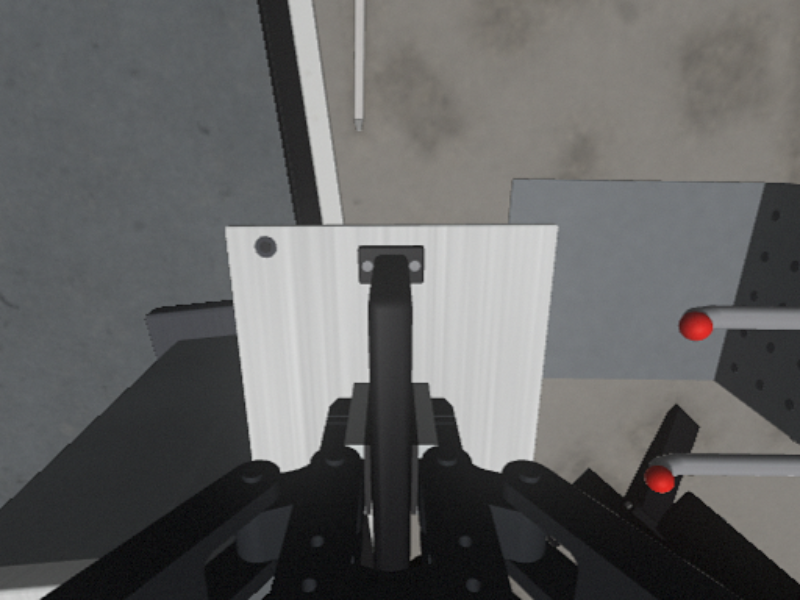

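The cover is off the hook. The +y plate edge is visible, with corners at (228,227) and (556,225). I'll work out the in-hand offset from these.

```bash
python3 - <<'E'
from h import *
c=load('w2');f=512/800
o=readout.get_obs();R=Ro.from_quat(o['tool_rot']).as_matrix()
for u,v,z in((227,227,.123),(557,225,.123),(391,248,.125),(391,284,.125)): print(np.round(R.T@(onz(c,u*f,v*f,z)-o['eef_pos'])*1000,1))
# scope front plane
p=np.array([[.461,.169],[.635,-.058]]);d=p[1]-p[0];L=np.linalg.norm(d);print(L,d/L,'az front normal',np.degrees(np.arctan2(d[1],d[0]))-90)
E
```

```text
[ 56.3 -58.1  30.5]
[57.2 59.6 30.6]
[49.2  0.5 28.5]
[35.8  0.5 28.5]
0.2860157338329484 [ 0.60835814 -0.79366263] az front normal -142.52911971530804
```

Call:
{"api": "jog_arm", "payload": {
  "motion": [
    {"x":-20,"y":-5,"z":-10,"spin":0,"fingers":1},
    {"x":-55,"y":-10,"z":-20,"spin":0,"fingers":1},
    {"x":-95,"y":-15,"z":-27,"spin":0,"fingers":1},
    {"x":-135,"y":-15,"z":-27,"spin":0,"fingers":1},
    {"x":-175,"y":-15,"z":-27,"spin":0,"fingers":1},
    {"x":-215,"y":-15,"z":-27,"spin":1,"fingers":1},
    {"x":-255,"y":-15,"z":-27,"spin":2,"fingers":1},
    {"x":-300,"y":-15,"z":-27,"spin":3.7,"fingers":1}
  ]
}}

```text
clock: 5.08
eef_pos: [0.3322, 0.0887, 0.1808]
tool_rot: [0.766, 0.642, 0.001, 0.001]
ft_force: [0.4, -0.6, -2.2]
grip_width: 0.0106
grasp_force: 60.0
```

```bash
python3 - <<'E'
from h import *
go(.313,-.242,.18,-10)
E
```

```text
shift [-329.    38.9    0.7] spin -0.05 tcp [0.3322 0.0887 0.1808] az -10.05 F [ 0.4 -0.6 -2.2] w 0.0106 gf 60.0 t 5.075
```

Call:
{"api": "jog_arm", "payload": {
  "motion": [
    {"x":-40,"y":0,"z":0,"spin":0,"fingers":1},
    {"x":-85,"y":5,"z":0,"spin":0,"fingers":1},
    {"x":-130,"y":10,"z":0,"spin":0,"fingers":1},
    {"x":-175,"y":20,"z":0,"spin":0,"fingers":1},
    {"x":-220,"y":30,"z":0,"spin":0,"fingers":1},
    {"x":-265,"y":35,"z":0,"spin":0,"fingers":1},
    {"x":-305,"y":39,"z":0,"spin":0,"fingers":1},
    {"x":-325,"y":39,"z":0,"spin":0,"fingers":1}
  ]
}}

```text
clock: 6.08
eef_pos: [0.3135, -0.2398, 0.1806]
tool_rot: [0.767, 0.641, -0.0, 0.001]
ft_force: [0.1, -0.2, -1.9]
grip_width: 0.0106
grasp_force: 60.0
```

Call:
{"api": "jog_arm", "payload": {
  "motion": [
    {"x":0,"y":0,"z":0,"spin":0,"fingers":1},
    {"x":0,"y":0,"z":0,"spin":0,"fingers":1}
  ]
}}

```text
clock: 6.32
eef_pos: [0.3133, -0.2366, 0.1803]
tool_rot: [0.766, 0.643, 0.0, -0.0]
ft_force: [-0.0, 0.2, -3.1]
grip_width: 0.0108
grasp_force: 60.0
```

```bash
python3 - <<'E'
from h import *
c=snap('wrist','w3')
cv2.imwrite('pics/w3b.png',cv2.resize(c['pixels'][:,:,::-1],(800,600)))
go(.313,-.242,.18,-10)
E
```

```text
shift [-5.7  0.6  0.3] spin 0.03 tcp [ 0.3134 -0.2363  0.1803] az -9.97 F [-0.2  0.4 -2.4] w 0.0107 gf 60.0 t 6.375
```

View pics/w3b.png

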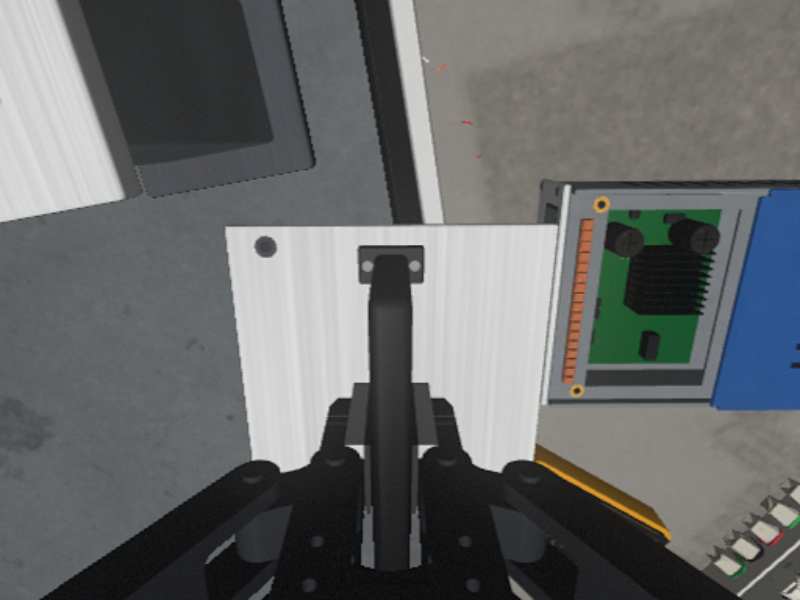

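The wrist view shows the chassis square ahead. The copper strip runs (586,220)–(569,383), the lid front edge (768,193)–(713,408), and the front panel top (567,187)–(545,404). I'll compute the chassis pose from these.

```bash
python3 - <<'E'
from h import *
from scipy.optimize import least_squares
c=load('w3');f=512/800
o=readout.get_obs();R=Ro.from_quat(o['tool_rot']).as_matrix()
obs=[(586,220,(-.053,.05,.056)),(569,383,(-.053,-.05,.056)),(768,193,(.034,.067,.06)),(713,408,(.034,-.067,.06))]
def f_(p):
    cc,s=np.cos(p[2]),np.sin(p[2])
    return np.array([proj(c,[p[0]+cc*P[0]-s*P[1],p[1]+s*P[0]+cc*P[1],P[2]])[0]/f-(u,v) for u,v,P in obs]).ravel()
q=least_squares(f_,[.47,-.27,-.175]);print(q.x,np.degrees(q.x[2]),np.round(f_(q.x),1))
q=q.x
def ch(w): 
    d=w-np.array([q[0],q[1],0]);cc,s=np.cos(q[2]),np.sin(q[2]);return np.round(1000*np.array([cc*d[0]+s*d[1],-s*d[0]+cc*d[1],w[2]]),1)
for n,u,v,z in(('fpT',567,187,.06),('fpB',546,404,.06),('fpT50',567,187,.05),('fpB50',546,404,.05),('screw',602,204,.05),('screw',577,390,.05),('wallT',720,190,.056),('wallB',640,403,.056)):print(n,ch(onz(c,u*f,v*f,z)))
E
```

```text
[ 0.47413492 -0.27101273 -0.16720896] -9.58036782710575 [ 5.5  1.   1.5  0.8 -4.4 -4.2 -2.6  2.7]
fpT [-69.9  68.6  60. ]
fpB [-68.1 -61.7  60. ]
fpT50 [-66.4  67.7  50. ]
fpB50 [-64.5 -67.6  50. ]
screw [-45.9  58.4  50. ]
screw [-45.9 -57.6  50. ]
wallT [13.7 66.1 56. ]
wallB [ -8.1 -63.7  56. ]
```

```bash
python3 - <<'E'
from h import *
go(.4385,-.2613,.105,-9.75)
E
```

```text
shift [ -3.  127.6  75.3] spin -0.22 tcp [ 0.3134 -0.2363  0.1803] az -9.97 F [-0.2  0.4 -2.4] w 0.0107 gf 60.0 t 6.375
```

Call:
{"api": "jog_arm", "payload": {
  "motion": [
    {"x":-3,"y":30,"z":0,"spin":-0.2,"fingers":1},
    {"x":-3,"y":65,"z":10,"spin":-0.2,"fingers":1},
    {"x":-3,"y":95,"z":30,"spin":-0.2,"fingers":1},
    {"x":-3,"y":115,"z":50,"spin":-0.2,"fingers":1},
    {"x":-3,"y":125,"z":65,"spin":-0.2,"fingers":1},
    {"x":-3,"y":127.5,"z":75,"spin":-0.2,"fingers":1},
    {"x":-3,"y":127.5,"z":75,"spin":-0.2,"fingers":1},
    {"x":-3,"y":127.5,"z":75,"spin":-0.2,"fingers":1}
  ]
}}

```text
clock: 7.38
eef_pos: [0.4382, -0.2619, 0.106]
tool_rot: [0.765, 0.644, 0.0, 0.0]
ft_force: [0.5, 0.1, -2.7]
grip_width: 0.0108
grasp_force: 60.0
```

```bash
python3 - <<'E'
from h import *
c=snap('wrist','w4');w=c['pixels'][:,:,::-1]
s=snap('side','s4')['pixels'][:,:,::-1][135:207,230:326]
cv2.imwrite('pics/w4b.png',np.vstack([cv2.resize(w[120:320,130:400],(540,400)),cv2.resize(s,(267,200),interpolation=cv2.INTER_CUBIC).repeat(1,0) if 0 else cv2.copyMakeBorder(cv2.resize(s,(267,200),interpolation=cv2.INTER_CUBIC),0,0,0,273,0)]))
go(.4385,-.2613,.105,-9.75)
E
```

```text
shift [ 0.9 -0.1  1.2] spin -0.07 tcp [ 0.4384 -0.2622  0.1062] az -9.82 F [ 0.5 -0.1 -2.8] w 0.0106 gf 60.0 t 7.475
```

View pics/w4b.png

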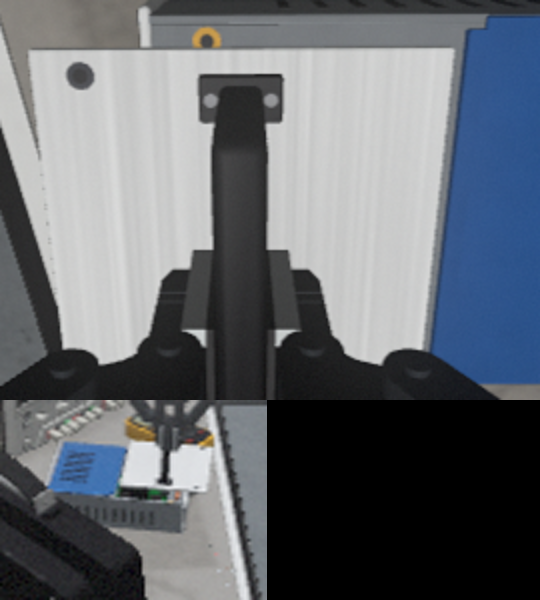

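```bash
python3 - <<'E'
from h import *
c=load('w4'); a=np.radians(-9.75);cc,s=np.cos(a),np.sin(a)
def ch(u,v,z):
    w=onz(c,130+u/2,120+v/2,z); d=w-[.472,-.2705,0]; return np.round(1000*np.array([cc*d[0]+s*d[1],-s*d[0]+cc*d[1]]),1)
zt=.1062-.0346+.004
for n,u,v,z in(('pl far+y',454,47,zt),('pl near+y',30,50,zt),('pl far low',428,340,zt),('lid +y',468,28,.06),('lid low',434,340,.06),('fp corner',150,10,.05),('screw',207,38,.05),('wall outer',300,13,.056)):print(n,ch(u,v,z))
E
```

```text
pl far+y [25.8 60.2]
pl near+y [-92.2  59.4]
pl far low [ 28.2 -36.2]
lid +y [34.7 63.3]
lid low [ 35.9 -47.5]
fp corner [-61.9  67.5]
screw [-44.2  58.8]
wall outer [-15.5  67.3]
```

Call:
{"api": "jog_arm", "payload": {
  "motion": [
    {"x":0,"y":0,"z":8,"spin":0,"fingers":1},
    {"x":0,"y":0,"z":14,"spin":0,"fingers":1},
    {"x":0,"y":0,"z":17,"spin":0,"fingers":1},
    {"x":0,"y":0,"z":18,"spin":0,"fingers":1},
    {"x":0,"y":0,"z":18,"spin":0,"fingers":1},
    {"x":0,"y":0,"z":18,"spin":0,"fingers":1}
  ]
}}

```text
clock: 8.22
eef_pos: [0.4384, -0.2619, 0.0876]
tool_rot: [0.765, 0.644, -0.0, 0.0]
ft_force: [-1.2, 0.3, 1.5]
grip_width: 0.011
grasp_force: 60.5
```

Call:
{"api": "jog_arm", "payload": {
  "motion": [
    {"x":0,"y":0,"z":1,"spin":0,"fingers":1},
    {"x":0,"y":0,"z":1,"spin":0,"fingers":1}
  ]
}}

```text
clock: 8.48
eef_pos: [0.4385, -0.2619, 0.0864]
tool_rot: [0.765, 0.644, -0.0, 0.0]
ft_force: [-1.9, 0.0, 1.8]
grip_width: 0.011
grasp_force: 60.6
```

Call:
{"api": "jog_arm", "payload": {
  "motion": [
    {"x":0,"y":0,"z":1,"spin":0,"fingers":1},
    {"x":0,"y":0,"z":1,"spin":0,"fingers":1}
  ]
}}

```text
clock: 8.72
eef_pos: [0.4385, -0.2619, 0.0854]
tool_rot: [0.765, 0.644, -0.0, 0.0]
ft_force: [-1.3, 0.4, 2.8]
grip_width: 0.0105
grasp_force: 60.7
```

Call:
{"api": "jog_arm", "payload": {
  "motion": [
    {"x":0,"y":0,"z":-1,"spin":0,"fingers":1},
    {"x":0,"y":5,"z":-1,"spin":0,"fingers":1},
    {"x":0,"y":10,"z":-1,"spin":0,"fingers":1},
    {"x":0,"y":15,"z":-1,"spin":0,"fingers":1},
    {"x":0,"y":20,"z":-1,"spin":0,"fingers":1},
    {"x":0,"y":24,"z":-1,"spin":0,"fingers":1},
    {"x":0,"y":24,"z":-1,"spin":0,"fingers":1}
  ]
}}

```text
clock: 9.6
eef_pos: [0.4629, -0.266, 0.0863]
tool_rot: [0.765, 0.644, 0.0, 0.0]
ft_force: [-1.6, 0.8, 1.9]
grip_width: 0.0109
grasp_force: 60.6
```

```bash
python3 - <<'E'
from h import *
c=snap('wrist','w5');w=c['pixels'][:,:,::-1]
s=snap('side','s5')['pixels'][:,:,::-1][135:207,230:326]
cv2.imwrite('pics/w5b.png',np.hstack([cv2.resize(w[120:320,200:400],(400,400)),cv2.resize(s,(400,400),interpolation=cv2.INTER_CUBIC)]))
go(.472,-.268,.0846,-9.75)
E
```

```text
shift [-0.4  9.4  1.9] spin -0.03 tcp [ 0.4628 -0.266   0.0865] az -9.78 F [-0.6  0.2  1.8] w 0.0106 gf 60.6 t 9.7
```

View pics/w5b.png

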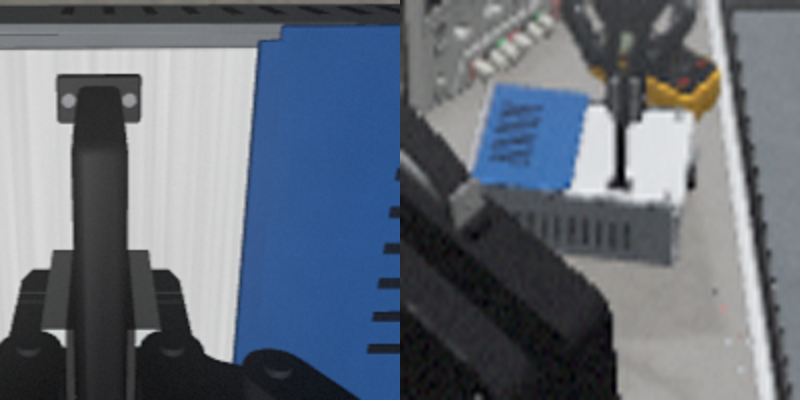

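The far edge is in under the lid, which is still down. I'll continue to the stop.

Call:
{"api": "jog_arm", "payload": {
  "motion": [
    {"x":0,"y":3,"z":0,"spin":0,"fingers":1},
    {"x":0,"y":6,"z":0,"spin":0,"fingers":1},
    {"x":0,"y":7,"z":0,"spin":0,"fingers":1},
    {"x":0,"y":7,"z":0,"spin":0,"fingers":1}
  ]
}}

```text
clock: 10.2
eef_pos: [0.4692, -0.2672, 0.0863]
tool_rot: [0.765, 0.644, 0.0, 0.0]
ft_force: [-2.4, -0.1, 0.9]
grip_width: 0.0107
grasp_force: 60.6
```

Call:
{"api": "jog_arm", "payload": {
  "motion": [
    {"x":0,"y":2,"z":0,"spin":0,"fingers":1},
    {"x":0,"y":2,"z":0,"spin":0,"fingers":1}
  ]
}}

```text
clock: 10.45
eef_pos: [0.4712, -0.2675, 0.0863]
tool_rot: [0.765, 0.644, 0.0, 0.0]
ft_force: [-2.3, 0.9, 1.3]
grip_width: 0.0111
grasp_force: 60.6
```

Call:
{"api": "jog_arm", "payload": {
  "motion": [
    {"x":0,"y":1.5,"z":0,"spin":0,"fingers":1},
    {"x":0,"y":1.5,"z":0,"spin":0,"fingers":1}
  ]
}}

```text
clock: 10.7
eef_pos: [0.4726, -0.2677, 0.0863]
tool_rot: [0.765, 0.644, 0.0, 0.0]
ft_force: [-2.1, 0.7, 1.6]
grip_width: 0.0108
grasp_force: 60.6
```

Call:
{"api": "jog_arm", "payload": {
  "motion": [
    {"x":0,"y":1,"z":0,"spin":0,"fingers":1},
    {"x":0,"y":1.5,"z":0,"spin":0,"fingers":1},
    {"x":0,"y":1.5,"z":0,"spin":0,"fingers":1}
  ]
}}

```text
clock: 11.08
eef_pos: [0.4732, -0.2678, 0.0862]
tool_rot: [0.765, 0.644, -0.001, -0.001]
ft_force: [-5.1, 1.0, 3.8]
grip_width: 0.0113
grasp_force: 60.8
```

Call:
{"api": "jog_arm", "payload": {
  "motion": [
    {"x":0,"y":1,"z":0,"spin":0,"fingers":1},
    {"x":0,"y":1.5,"z":0,"spin":0,"fingers":1},
    {"x":0,"y":1.5,"z":0,"spin":0,"fingers":1}
  ]
}}

```text
clock: 11.45
eef_pos: [0.4734, -0.2679, 0.086]
tool_rot: [0.765, 0.644, -0.001, -0.002]
ft_force: [-7.2, 1.5, 4.8]
grip_width: 0.0109
grasp_force: 61.0
```

At the stop. Now I'll ease back slightly and press down.

Call:
{"api": "jog_arm", "payload": {
  "motion": [
    {"x":0,"y":-1,"z":0.5,"spin":0,"fingers":1},
    {"x":0,"y":-1,"z":1,"spin":0,"fingers":1},
    {"x":0,"y":-1,"z":2,"spin":0,"fingers":1},
    {"x":0,"y":-1,"z":2,"spin":0,"fingers":1}
  ]
}}

```text
clock: 11.95
eef_pos: [0.473, -0.268, 0.0851]
tool_rot: [0.765, 0.644, -0.001, -0.001]
ft_force: [-8.0, 2.5, 10.2]
grip_width: 0.0106
grasp_force: 61.7
```

Call:
{"api": "jog_arm", "payload": {
  "motion": [
    {"x":0,"y":0,"z":1,"spin":0,"fingers":1},
    {"x":0,"y":0,"z":2,"spin":0,"fingers":1},
    {"x":0,"y":0,"z":2,"spin":0,"fingers":1}
  ]
}}

```text
clock: 12.32
eef_pos: [0.4727, -0.2679, 0.0847]
tool_rot: [0.765, 0.644, -0.001, -0.0]
ft_force: [-12.5, 3.4, 19.1]
grip_width: 0.0109
grasp_force: 63.0
```

Call:
{"api": "jog_arm", "payload": {
  "motion": [
    {"x":0,"y":-1,"z":0,"spin":0,"fingers":1},
    {"x":0,"y":-1,"z":1,"spin":0,"fingers":1},
    {"x":0,"y":-1,"z":1,"spin":0,"fingers":1},
    {"x":0,"y":-1,"z":1,"spin":0,"fingers":1}
  ]
}}

```text
clock: 12.82
eef_pos: [0.4727, -0.2679, 0.0847]
tool_rot: [0.765, 0.644, -0.0, 0.001]
ft_force: [-12.4, 4.8, 22.8]
grip_width: 0.0108
grasp_force: 63.6
```

```bash
python3 - <<'E'
from h import *
c=snap('wrist','w6');w=c['pixels'][:,:,::-1]
s=snap('side','s6')['pixels'][:,:,::-1][135:207,230:326]
cv2.imwrite('pics/w6b.png',np.hstack([cv2.resize(w[120:320,130:330],(400,400)),cv2.resize(s,(400,400),interpolation=cv2.INTER_CUBIC)]))
go(.4733,-.268,.0846,-9.75); o=readout.get_obs(); print(o['ft_torque'],Ro.from_quat(o['tool_rot']).as_matrix()[:,2])
E
```

```text
shift [0.1 0.6 0.1] spin -0.07 tcp [ 0.4727 -0.268   0.0847] az -9.82 F [-13.3   4.4  23.5] w 0.011 gf 63.6 t 12.925
[ 0.9590509   2.69052736 -0.08862497] [ 4.55897018e-04 -1.02334956e-03 -9.99999372e-01]
```

View pics/w6b.png

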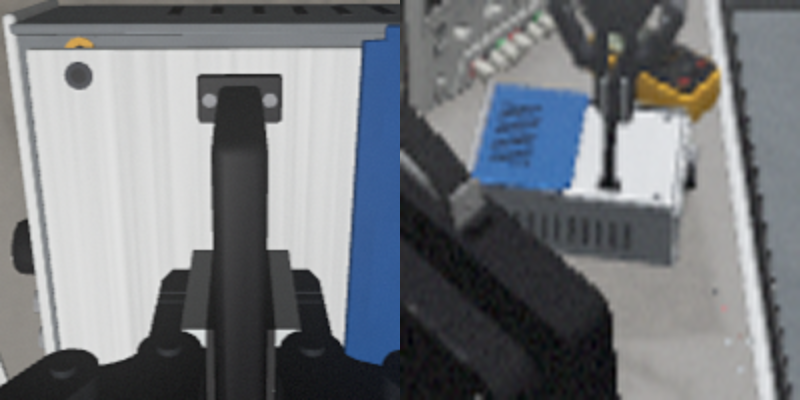

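```bash
python3 - <<'E'
from h import *
c=load('w6'); a=np.radians(-9.75);cc,s=np.cos(a),np.sin(a)
def ch(u,v,z):
    w=onz(c,130+u/2,120+v/2,z); d=w-[.472,-.2705,0]; return np.round(1000*np.array([cc*d[0]+s*d[1],-s*d[0]+cc*d[1]]),1)
for n,u,v,z in(('near+y',28,51,.054),('far+y',362,48,.054),('near edge low',50,300,.054),('wall outer',200,24,.056),('wall inner',200,46,.056),('wall in@seat',200,48,.05),('fp corner out',12,18,.05),('lid',362,44,.06)):print(n,ch(u,v,z))
E
```

```text
near+y [-57.8  59. ]
far+y [35.3 59.8]
near edge low [-59.8 -21.2]
wall outer [-9.6 66.7]
wall inner [-9.7 60.7]
wall in@seat [-10.1  59.2]
fp corner out [-62.6  67.6]
lid [34.1 61.9]
```

The cover sits home, flat and parallel under the lid, pressed with about 24 N. Handing in.

```bash
python3 -c "
from h import *
print(bot.job_done())"
```

```text
the job is handed in; nothing more can be done
None
```

I handed the job in with the cover pushed up to the stop under the shut rear lid and held down flat on its seat at about 24 N. The hand-in call returned no verdict.

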